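# Set the mitre fence to the red pin and lock it

## Robot

A 6-joint arm with a two-finger parallel gripper is mounted at the origin on a cart in front of the work surface, level with it; the furniture and walls round the work are solid. World frame = base frame: x ahead of the robot, y to its left, z up, the work surface at z = 0. Lengths are in m, angles in degrees, forces in N, time in s.
With the tool pointing down it reaches from about 0.425 to 0.95 m from the base axis. Payload 3.5 kg.
Tool frame: the origin (TCP) lies at the very end of the fingers, on their centre line; the grasp point (between the pads) lies 19 mm behind it; z points along the fingers, y is the line along which they close (so a half turn about z gives the same grasp; the last joint's range is limited). The gripper opens to 85 mm and grips with 20 to 120 N. Pads are 22 mm wide; open, the fingers measure 114 mm over their backs; the gripper's body (76 mm by 85 mm) begins 54 mm behind the grasp point. The pads swing forward as they close: fully open they stand 13 mm farther back than shut.
Start: joints at [55.462, 16.404, 90.338, -0, 73.258, -8.594], TCP at [0.295, 0.607, 0.231] pointing down, gripper open.
Joint ranges: [-158.93, 158.93], [-51.34, 127.21], [12.03, 142.37], [-87.48, 267.48], [13.55, 161.25], [-162.69, 162.69]. Speed limits (degrees/s): [159.86, 159.86, 180, 180, 180, 180].

## Interface

Orientations are given as a 3x3 rotation matrix whose columns are the frame's x, y, z axes.
In Python, from station import manip gives the robot as it stands.
- The arm moves only by the tool drive_effector, called as name(argument=value, ...), one argument or row to a line, values as JSON. Schema: {"type":"object","properties":{"steps":{"type":"array","items":{"type":"number"},"minItems":7,"maxItems":84},"only":{"type":"string"},"quiet":{"type":"boolean"},"lines":{"type":"string"}},"required":["steps"],"additionalProperties":false}. steps is one flat list of numbers that holds 1 to 12 rows one after another, with no inner brackets; each row has 7 numbers: dx, dy, dz in shares of 0.6 m (1.0 is 0.6 m), then a rotation vector rx, ry, rz in shares of pi rad (1.0 is pi rad), then the finger opening in m; each row is the pose to reach, as a shift and turn from the pose commanded when the call began, along the tool's axes at that moment; what a row does not reach only later rows make up. A row lasts 1/8 s, in which the tool goes at most 0.0625 m and 10.7 degrees, less where a joint would pass 70% of its speed; a pose out of reach is approached as far as the arm can. The fingers move at their own pace and stop on an object; the grip force is fixed at half the most. Time passes only in rows, so rows that do not move let the fingers close. The tool returns the time, the measured TCP pose, the force, the opening and the grip force at its end. only (a regular expression) keeps the lines of the reply that match it, lines (a string "A,B") keeps lines A to B, and quiet returns only ok. Input that does not fit is refused with a message, and nothing moves.
- manip.get_state(): the state, without advancing time (a new reading comes with each control period).
- manip.get_image(name): name is "scene" or "top" or "wrist"; returns a dict with "frame" (400x640x3 uint8, blue, green, red), "depth" (400x640 float32, m along the optical axis (not along the pixel's ray), 0 where there is no reading), "fx", "fy", "cx", "cy" (pixels), "extrinsics" (4x4, takes a point from world to camera coordinates); the wrist camera has in their place "hand_eye" (4x4, takes a point from camera to tool coordinates, whose origin is the TCP and whose axes are the flange's). Camera axes: x right, y up, looking along -z (the intrinsics and any distortion apply to the point x, -y, -z); pixel columns grow to the right and rows downward; lengths in m; the calibration is good to about 2 mm. The wrist camera is an equidistant fisheye: a pixel r from the principal point sees the ray r / f radians off the axis. A picture is of the moment at which its call begins: read the wrist's pose just before it.
- manip.sign_off(): hands the job in; it is judged then, once.
The state is a dict: "time_s": time; "joint_positions": joint angles; "qvel": joint speeds; "joint_efforts": joint torques, N m; "position": TCP position; "tcp_rot": TCP orientation; "ft_force": force on the tool from outside, world axes, zero at the start; "moment": the same for the moment, N m; "grip_width": finger opening in m; "gripper_force": force on a finger pad.
Only numpy, scipy, OpenCV 4.12 (cv2) and the standard library are available. Lean on these libraries where they do the work, as an engineer would, in place of code of your own. Each camera call takes 0.05 s, during which the arm holds its last target. There are 200 camera calls.

## Task

On the mitre jig, push the aluminium fence round with a fingertip until its red nose points straight at the red-headed pin, and leave it there. Then push the black-knobbed locking lever fully across until it rests against the brass stop post, with the fence still pointing at the red pin. Push gently with the outside of the fingers: do not grip the fence or the lever, and leave the other things on the bench alone.

Things in the scene. Friction and masses are not known exactly. Their poses are not given: they have to be found in the camera images.
- mitre_jig: mitre jig screwed to the bench: plywood panel 18 mm thick, a 2 mm white plate on its far part. Origin on the pivot axis at bench height; x points to the far side (toward the pins), y left, z up. The panel spans x -100 to +270, y -190 to +190 mm. A brass stop post, 10 mm thick, top 84 mm above the bench, stands at (-34, -51) mm
- fence: aluminium bar 22 mm wide, underside 24 mm and top 52 mm above the bench, on a 52 mm hub (top 58 mm). Origin on the jig's vertical pivot axis at bench height; x along the bar, which ends at 165 mm, then a 9 mm thick red nose. Turns 1.0 rad either way from the jig's x axis, starts within 0.2 rad of it, stays where it is left; about 2 N at 140 mm turns it
- fence_tip (a point): tip of the fence's red nose, 187 mm from the pivot axis, 38 mm above the bench
- lock_lever: lever over the fence's hub on the same axis: dark rod 12 mm thick, middle 74 mm above the bench. Origin on the axis at bench height, x along the rod to the ball. Heading counterclockwise from the jig's x: starts 2.36 to 2.66 rad (back left), swings counterclockwise through the robot's side, locked at 3.93 (back right). Stays where left; 2.5 N at 60 mm turns it; does not brake the fence
- lever_ball (a point): middle of the lever's 22 mm black ball knob, 85 mm from the pivot axis, 74 mm above the bench
- red_pin: marker pin with a red head, the target: fixed on the white plate, 40 mm tall, head 14 mm thick, foot 20 mm. Origin under its foot, 20 mm above the bench, 205 to 260 mm from the pivot axis, on either the left or the right, 0.49 to 0.75 rad from the jig's x axis
- blue_pin: the same with a blue head, on the other side: not the target
- pencil_red: loose red carpenter's pencil, 156 x 13 x 7 mm, on the jig's panel along its right edge, on the robot's side: leave alone
- glue_bottle: loose glue bottle with a red tip, 166 mm tall, right of the jig: leave alone
- tape_measure: loose grey tape measure, 97 x 66 mm, right of the jig, near the robot: leave alone
- screw_jar: loose white jar with a blue lid, 67 mm thick, 86 mm tall, left of the jig, near the robot: leave alone

How it is judged (in metres and radians):
On the way, in this order (a step that is already met when the one before it is completed fails the run):
1. the fence points at the red pin while the lever is still on its unlocked (left) side (y of red_pin in the frame of fence between -0.007 and 0.007 m and y of lever_ball in the frame of mitre_jig above 0 m and angular speed of fence below 0.05 rad/s), for 0.2 s.
2. the lever is swung across to the brass stop post (y of lever_ball in the frame of mitre_jig below -0.054 m), for 0.2 s.
At the end, for the whole second after the job is handed in: the fence's centre line, prolonged, passes within 7 mm of the red pin's middle (through its head), the lever is within 6 degrees of its locked stop at the brass post, and both are at rest (y of red_pin in the frame of fence between -0.007 and 0.007 m and y of lever_ball in the frame of mitre_jig below -0.054 m and angular speed of each of fence, lock_lever below 0.05 rad/s); the robot touches nothing.
It fails at once if one of the loose things on the bench or jig is moved more than 15 mm (distance of any of pencil_red, glue_bottle, tape_measure, screw_jar from where it was at the start of the episode above 0.015 m).
It fails at once if the fence is gripped or forced (fingers press on it with more than 30 N in all) (contact force between the fingers and fence above 30 N).
It fails at once if the lever is gripped or forced (fingers press on it with more than 30 N in all) (contact force between the fingers and lock_lever above 30 N).
It also fails if it takes over 59 s, if anything falls off the work surface, if the arm or the gripper's body presses on something with over 40 N, if the wrist force passes 120 N, or if a joint passes its speed limit or range.

## Working session

There is one attempt and no reset: what is moved stays moved. The work goes in short steps, Python scripts to look and compute and a tool call to move; the robot and the scene stay as the last step left them, time stands still between calls to the robot, and variables do not carry over. Pictures are saved under pics/ and viewed, at most 11 in all, crops included, and the job is handed in when it is done.

```bash
ls; mkdir -p pics; cat > h.py <<'E'
import numpy as np, cv2
from station import manip
def ray_plane(im,u,v,z):
    E=np.array(im["extrinsics"]);R=E[:3,:3];t=E[:3,3]
    d=np.array([(u-im["cx"])/im["fx"],-(v-im["cy"])/im["fy"],-1.0])
    o=-R.T@t;d=R.T@d
    return o+d*(z-o[2])/d[2]
def point(im,u,v):
    u0,v0=int(round(u)),int(round(v));D=im["depth"][v0,u0]
    E=np.array(im["extrinsics"]);p=np.array([(u-im["cx"])/im["fx"]*D,-(v-im["cy"])/im["fy"]*D,-D])
    return E[:3,:3].T@(p-E[:3,3])
def proj(im,p):
    E=np.array(im["extrinsics"]);c=E[:3,:3]@np.array(p)+E[:3,3]
    return im["cx"]+im["fx"]*c[0]/-c[2], im["cy"]-im["fy"]*c[1]/-c[2]
E
python3 - <<'E'
from h import *
for n in("top","scene"):
    im=manip.get_image(n);cv2.imwrite(f"pics/{n}0.png",im["frame"])
    E=np.array(im["extrinsics"]);print(n,im["fx"],im["cx"],im["cy"],-E[:3,:3].T@E[:3,3],[k for k in im])
s=manip.get_state();print(s["time_s"],s["position"],s["tcp_rot"],s["ft_force"],s["grip_width"])
E
```

```text
pics
station.py
top 455.1620285731272 318.0989476873851 205.4099253549017 [0.38601194 0.00380873 1.41620351] ['frame', 'depth', 'fx', 'fy', 'cx', 'cy', 'extrinsics']
scene 402.1858072713939 317.19994826728725 202.76154886577456 [ 0.03268728 -0.86182561  0.78060165] ['frame', 'depth', 'fx', 'fy', 'cx', 'cy', 'extrinsics']
0.1 [0.29492181 0.60649487 0.23005978] [[-8.99236761e-01  4.37460633e-01 -1.20088996e-03]
 [ 4.37462172e-01  8.99235090e-01 -1.76087588e-03]
 [ 3.09568513e-04 -2.10878825e-03 -9.99997729e-01]] [-0.07301865  0.44293476  0.14159866] 0.08527933462200735
```

View pics/top0.png

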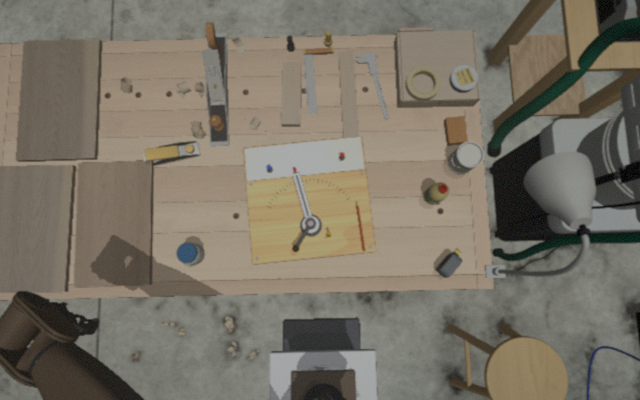

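View pics/scene0.png

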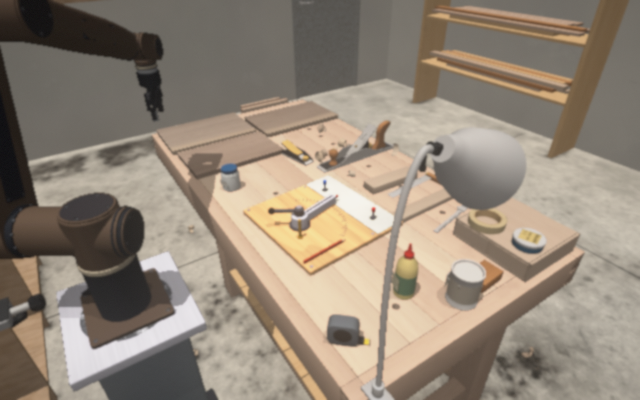

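The top view shows the pivot near (311,225), the red nose at (295,170), the red pin at (342,156) on the right, the lever ball at (296,248) back left, and the stop post at (328,232). The scene view agrees. The fence must turn clockwise. Next I'll measure with masks.

```bash
cat > meas.py <<'E'
from h import *
def blobs(im,x0=245,x1=376,y0=135,y1=266):
    f=im["frame"];h=cv2.cvtColor(f,cv2.COLOR_BGR2HSV).astype(int);H,S,V=h[...,0],h[...,1],h[...,2]
    out={}
    red=((H<8)|(H>172))&(S>110)&(V>60); blue=(H>100)&(H<130)&(S>90)&(V>40); black=(V<60); al=(S<45)&(V>120)
    for n,m in(("red",red),("blue",blue),("black",black),("al",al)):
        w=np.zeros(m.shape,np.uint8);w[y0:y1,x0:x1]=m[y0:y1,x0:x1]
        k,L,st,c=cv2.connectedComponentsWithStats(w)
        out[n]=[(np.round(c[i],2).tolist(),int(st[i,4]),st[i,:4].tolist()) for i in range(1,k) if st[i,4]>3]
    return out
if __name__=="__main__":
    im=manip.get_image("top")
    for n,b in blobs(im).items():
        for c in b: print(n,c, "z.038",np.round(ray_plane(im,*c[0],.038),4),"depthpt",np.round(point(im,*c[0]),4))
    c=im["frame"][135:270,240:380];cv2.imwrite("pics/crop0.png",cv2.resize(c,None,fx=5.5,fy=4.4*1.0,interpolation=cv2.INTER_CUBIC) if 0 else cv2.resize(c,None,fx=4.4,fy=4.4,interpolation=cv2.INTER_CUBIC))
E
python3 meas.py
```

```text
red ([342.0, 154.5], 12, [341, 153, 3, 4]) z.038 [ 0.7454 -0.0762  0.038 ] depthpt [ 0.7401 -0.075   0.0584]
red ([294.33, 169.83], 6, [294, 168, 2, 4]) z.038 [0.7003 0.0729 0.038 ] depthpt [0.6994 0.0727 0.0421]
blue ([268.36, 167.21], 14, [267, 165, 4, 5]) z.038 [0.7105 0.1532 0.038 ] depthpt [0.7047 0.1505 0.0628]
black ([295.5, 247.78], 18, [294, 246, 4, 5]) z.038 [0.4596 0.0733 0.038 ] depthpt [0.4573 0.0711 0.0809]
al ([304.07, 162.74], 4240, [245, 135, 120, 98]) z.038 [0.722  0.0423 0.038 ] depthpt [0.7251 0.0427 0.0253]
al ([361.5, 172.5], 4, [361, 172, 2, 2]) z.038 [ 0.6868 -0.1346  0.038 ] depthpt [ 0.6915 -0.1368  0.0162]
al ([250.0, 184.29], 7, [249, 183, 3, 3]) z.038 [0.6581 0.2102 0.038 ] depthpt [0.6622 0.2134 0.0172]
al ([310.22, 222.91], 23, [308, 221, 6, 5]) z.038 [0.534  0.0272 0.038 ] depthpt [0.5284 0.0264 0.0903]
al ([370.17, 246.83], 6, [369, 246, 3, 3]) z.038 [ 0.4571 -0.1522  0.038 ] depthpt [ 0.4577 -0.1536  0.0252]
al ([256.17, 258.83], 6, [255, 258, 3, 3]) z.038 [0.4293 0.1922 0.038 ] depthpt [0.4298 0.1943 0.0229]
```

View pics/crop0.png

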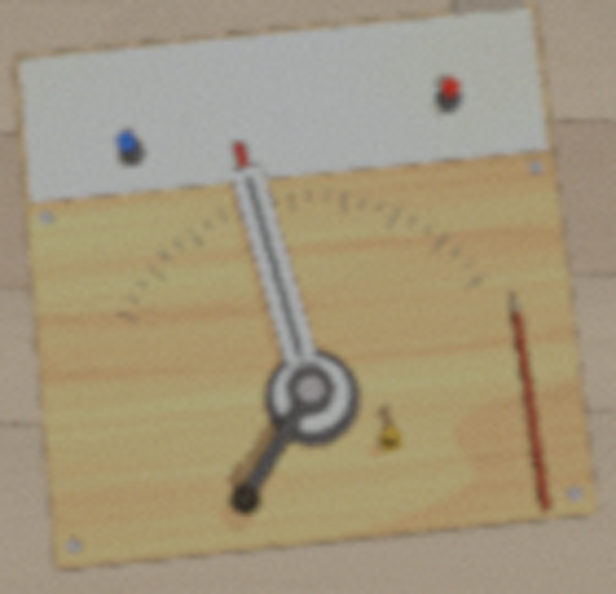

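The crop confirms the nose at about (294,170), the cap at (310,223), the red pin head at (342,154.5), and the ball at (295.5,248). The tip radius comes out near 178 mm for the nose middle, the ball radius is 84 mm, and the red pin is at 234 mm, −0.53 rad in the jig frame. All of these fit the given values. Next I'll move above a point left of the bar with the fingers shut.

The manual's scale: shifts go in shares of 0.6 m and turns go in shares of pi rad. Converting my numbers, -0.542 m / 0.6 = -0.9033, -0.296 m / 0.6 = -0.4933, 49 degrees / 180 = 0.2722.

drive_effector(
  steps=[-0.9033,-0.4933,0,0,0,0.2722,0,-0.9033,-0.4933,0,0,0,0.2722,0,-0.9033,-0.4933,0,0,0,0.2722,0,-0.9033,-0.4933,0,0,0,0.2722,0,-0.9033,-0.4933,0,0,0,0.2722,0,-0.9033,-0.4933,0,0,0,0.2722,0,-0.9033,-0.4933,0,0,0,0.2722,0,-0.9033,-0.4933,0,0,0,0.2722,0,-0.9033,-0.4933,0,0,0,0.2722,0,-0.9033,-0.4933,0,0,0,0.2722,0,-0.9033,-0.4933,0,0,0,0.2722,0,-0.9033,-0.4933,0,0,0,0.2722,0],
)

```text
time_s: 1.65
position: [0.6527, 0.1038, 0.2307]
tcp_rot: [[-0.259, 0.966, -0.001], [0.966, 0.259, 0.0], [0.001, -0.001, -1.0]]
ft_force: [0.6, 0.2, 0.2]
grip_width: -0.0001
gripper_force: 0.0
```

```bash
python3 - <<'E'
from h import *
s=manip.get_state();print(s["time_s"],s["position"],np.round(s["tcp_rot"],4),s["grip_width"],s["joint_positions"])
im=manip.get_image("wrist");cv2.imwrite("pics/w1.png",im["frame"]);print(im["fx"],im["hand_eye"])
E
```

```text
1.65 [0.65270888 0.10382398 0.23068417] [[-2.593e-01  9.658e-01 -1.400e-03]
 [ 9.658e-01  2.593e-01  5.000e-04]
 [ 8.000e-04 -1.200e-03 -1.000e+00]] -0.00013824406743009996 [ 2.46315691e-01  1.47273308e+01  9.24504703e+01  2.81376179e-02
  7.29022760e+01 -1.47889370e+01]
309.70691628693146 [[-6.92555977e-04  9.51083178e-01  3.08934150e-01  7.79275949e-02]
 [ 9.99999356e-01  9.36544910e-04 -6.41484855e-04  5.26274303e-04]
 [-8.99436161e-04  3.08933507e-01 -9.51083214e-01 -1.42485295e-01]
 [ 0.00000000e+00  0.00000000e+00  0.00000000e+00  1.00000000e+00]]
```

View pics/w1.png

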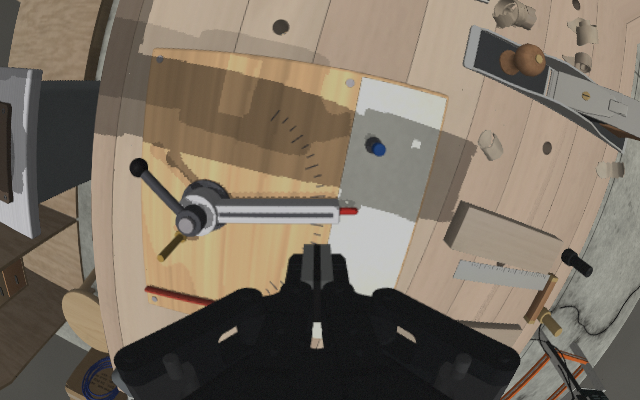

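The wrist view shows the cap at (188,222), the red nose at (349,211), the ball at (138,168), and the closed fingers at (317,280). I'll cross-check with wrist rays.

```bash
cat >> h.py <<'E'
def wray(im,s,u,v,z):
    dx,dy=u-im["cx"],v-im["cy"];r=np.hypot(dx,dy);th=r/im["fx"]
    d=np.array([np.sin(th)*dx/r,-np.sin(th)*dy/r,-np.cos(th)])
    H=np.array(im["hand_eye"]);R=np.array(s["tcp_rot"]);p=np.array(s["position"])
    o=p+R@H[:3,3];d=R@(H[:3,:3]@d)
    return o+d*(z-o[2])/d[2]
def wproj(im,s,P):
    H=np.array(im["hand_eye"]);R=np.array(s["tcp_rot"])
    c=H[:3,:3].T@(R.T@(np.array(P)-np.array(s["position"]))-H[:3,3])
    th=np.arctan2(np.hypot(c[0],c[1]),-c[2]);a=np.hypot(c[0],c[1])
    return im["cx"]+im["fx"]*th*c[0]/a, im["cy"]-im["fx"]*th*c[1]/a
E
python3 - <<'E'
from h import *
s=manip.get_state();im=manip.get_image("wrist")
h=cv2.cvtColor(im["frame"],cv2.COLOR_BGR2HSV).astype(int);H,S,V=h[...,0],h[...,1],h[...,2]
def c(m,x0,x1,y0,y1):
    w=np.zeros(m.shape,np.uint8);w[y0:y1,x0:x1]=m[y0:y1,x0:x1];M=cv2.moments(w,True);return M['m10']/M['m00'],M['m01']/M['m00'],M['m00']
red=((H<8)|(H>172))&(S>110);r=c(red,330,370,195,225);b=c((H>100)&(H<130)&(S>110),360,395,135,165);k=c(V<50,125,150,152,180)
print("nose",r,wray(im,s,*r[:2],.042)); print("blue",b,wray(im,s,*b[:2],.055)); print("ball",k,wray(im,s,*k[:2],.078))
print("cap",wray(im,s,188,222,.09))
# bar end edges near x=335
for x in (230,260,290,320):
    print(x,[(y,int(V[y,x]),int(S[y,x])) for y in range(188,230,3)])
P=[.5285,.0264,.09];print(wproj(im,s,P))
E
```

```text
nose (347.80172413793105, 211.02586206896552, 116.0) [0.69863695 0.07211282 0.042     ]
blue (378.0869565217391, 149.5072463768116, 138.0) [0.70746669 0.15025252 0.055     ]
ball (138.6546184738956, 167.46586345381527, 249.0) [0.46018793 0.07248699 0.078     ]
cap [0.53270072 0.0321985  0.09      ]
230 [(188, 194, 96), (191, 195, 95), (194, 123, 97), (197, 105, 97), (200, 80, 3), (203, 81, 6), (206, 154, 3), (209, 192, 5), (212, 189, 3), (215, 76, 13), (218, 193, 3), (221, 191, 3), (224, 193, 98), (227, 194, 97)]
260 [(188, 187, 102), (191, 186, 101), (194, 163, 102), (197, 98, 99), (200, 79, 3), (203, 79, 3), (206, 145, 2), (209, 191, 3), (212, 186, 3), (215, 78, 13), (218, 175, 1), (221, 191, 3), (224, 187, 74), (227, 194, 97)]
290 [(188, 195, 90), (191, 195, 93), (194, 179, 101), (197, 123, 100), (200, 80, 10), (203, 78, 3), (206, 139, 4), (209, 193, 4), (212, 192, 4), (215, 77, 17), (218, 166, 3), (221, 191, 1), (224, 185, 48), (227, 195, 95)]
320 [(188, 196, 88), (191, 196, 88), (194, 185, 101), (197, 100, 66), (200, 79, 6), (203, 79, 6), (206, 132, 2), (209, 192, 3), (212, 193, 4), (215, 79, 16), (218, 156, 3), (221, 192, 3), (224, 168, 30), (227, 191, 89)]
(np.float64(183.93728379930633), np.float64(225.84111543228877))
```

```bash
python3 - <<'E'
from h import *
s=manip.get_state();im=manip.get_image("wrist")
g=cv2.cvtColor(im["frame"],cv2.COLOR_BGR2GRAY).astype(float)
pts=[]
for x in range(232,335,6):
    seg=255-g[211:220,x];seg=np.clip(seg-110,0,None);y=(seg*np.arange(211,220)).sum()/seg.sum();pts.append(wray(im,s,x,y,.052)[:2])
vx,vy,x0,y0=cv2.fitLine(np.array(pts,np.float32),cv2.DIST_HUBER,0,.01,.01).ravel()
n=np.array([-vy,vx]);a=np.degrees(np.arctan2(vy,vx));print("wrist groove heading",a,"res",np.abs((np.array(pts)-[x0,y0])@n).max())
for q in([.5285,.0264],[.5327,.0322],[.6986,.0721],[.7003,.0729]): print(q,(np.array(q)-[x0,y0])@n)
# cap: bright ellipse of cap in wrist
cv2.imwrite("pics/w1c.png",cv2.resize(im["frame"][150:270,110:270],None,fx=4,fy=4,interpolation=cv2.INTER_CUBIC))
t=manip.get_image("top");g=cv2.cvtColor(t["frame"],cv2.COLOR_BGR2GRAY)
d=t["depth"];ys,xs=np.mgrid[205:245,290:332];Z=np.array([[point(t,x,y)[2] for x in range(290,332)] for y in range(205,245)])
for lo,hi in((.048,.068),(.083,.1)):
    m=(Z>lo)&(Z<hi)
    P=np.array([point(t,x,y) for x,y in zip(xs[m],ys[m])]);print(lo,m.sum(),P.mean(0),P.min(0),P.max(0))
E
```

```text
wrist groove heading 0.0 res nan
[0.5285, 0.0264] 0.0
[0.5327, 0.0322] 0.0
[0.6986, 0.0721] 0.0
[0.7003, 0.0729] 0.0
0.048 209 [0.54470145 0.02850691 0.05654654] [ 0.49440564 -0.03152198  0.04853199] [0.58769235 0.0509028  0.06693123]
0.083 68 [0.5212175  0.02369641 0.08625931] [ 0.46798103 -0.03093252  0.08310531] [0.54321383 0.0634723  0.09216049]<stdin>:6: RuntimeWarning: invalid value encountered in scalar divide
```

View pics/w1c.png

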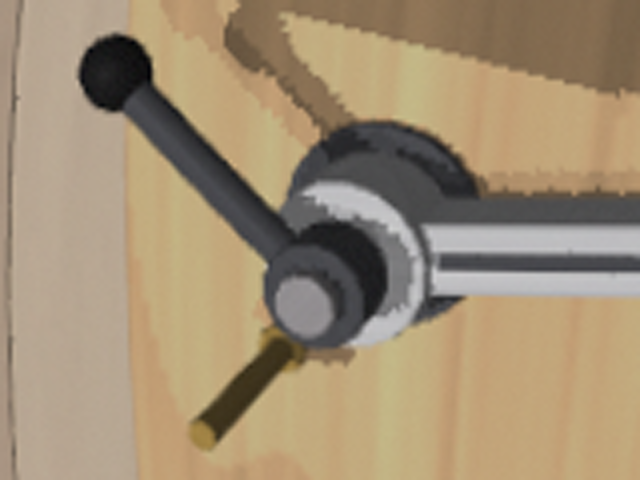

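The zoomed crop puts the cap at about (186,226), which agrees with the top-camera pivot within 2 mm. The ball is at crop (115,72) and the brass post at (203,432). Now I'll descend beside the bar and push most of the arc.

drive_effector(
  steps=[0,0,0.1,0,0,0,0,0,0,0.2,0,0,0,0,0,0,0.2917,0,0,0,0,0,0,0.325,0,0,0,0,0,0,0.325,0,0,0,0],
)

```text
time_s: 2.48
position: [0.6524, 0.1043, 0.0356]
tcp_rot: [[-0.261, 0.965, -0.002], [0.965, 0.261, -0.0], [0.001, -0.002, -1.0]]
ft_force: [0.9, 0.1, 0.3]
grip_width: 0.0002
gripper_force: 0.0
```

drive_effector(
  steps=[-0.0167,0,0,0,0,0,0,-0.0333,0,0,0,0,0,0,-0.0538,0.0023,0,0,0,0.0278,0,-0.0743,0.0028,0,0,0,0.0556,0,-0.0948,0.0015,0,0,0,0.0833,0,-0.1153,-0.0015,0,0,0,0.1111,0,-0.1355,-0.0063,0,0,0,0.1389,0,-0.1512,-0.0115,0,0,0,0.1611,0,-0.1625,-0.016,0,0,0,0.1778,0,-0.1702,-0.0193,0,0,0,0.1889,0,-0.1702,-0.0193,0,0,0,0.1889,0],
)

```text
time_s: 3.85
position: [0.6691, 0.0011, 0.0375]
tcp_rot: [[0.325, 0.946, 0.002], [0.946, -0.325, -0.001], [-0.0, 0.002, -1.0]]
ft_force: [-0.2, 0.1, -0.4]
grip_width: -0.0001
gripper_force: 0.0
```

```bash
cat > fence.py <<'E'
from h import *
s=manip.get_state();im=manip.get_image("top")
f=im["frame"];h=cv2.cvtColor(f,cv2.COLOR_BGR2HSV).astype(int);H,S,V=h[...,0],h[...,1],h[...,2]
red=(((H<8)|(H>172))&(S>90)&(V>50)).astype(np.uint8);red[:138]=0;red[205:]=0;red[:,:250]=0;red[:,372:]=0
k,L,st,c=cv2.connectedComponentsWithStats(red)
P=np.array([.529,.0266])
for i in range(1,k):
    if st[i,4]<3: continue
    for z in(.042,.055):
        q=ray_plane(im,*c[i],z)[:2]-P;print(st[i].tolist(),c[i].round(2),"z",z,"rel",q.round(4),"r",np.hypot(*q).round(4),"ang",np.degrees(np.arctan2(q[1],q[0])).round(2))
print("tcp",np.round(s["position"],4),"y heading",np.degrees(np.arctan2(s["tcp_rot"][1][1],s["tcp_rot"][0][1])),"F",np.round(s["ft_force"],1),"t",s["time_s"])
E
python3 fence.py
```

```text
[340, 153, 4, 5, 15] [341.73 154.53] z 0.042 rel [ 0.2153 -0.1017] r 0.2381 ang -25.29
[340, 153, 4, 5, 15] [341.73 154.53] z 0.055 rel [ 0.2119 -0.101 ] r 0.2347 ang -25.47
tcp [0.6691 0.0011 0.0375] y heading -18.960128636648776 F [-0.2  0.1 -0.4] t 3.85
```

```bash
python3 - <<'E'
from h import *
im=manip.get_image("wrist");cv2.imwrite("pics/w2.png",im["frame"])
E
```

```text
(no output)
```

View pics/w2.png

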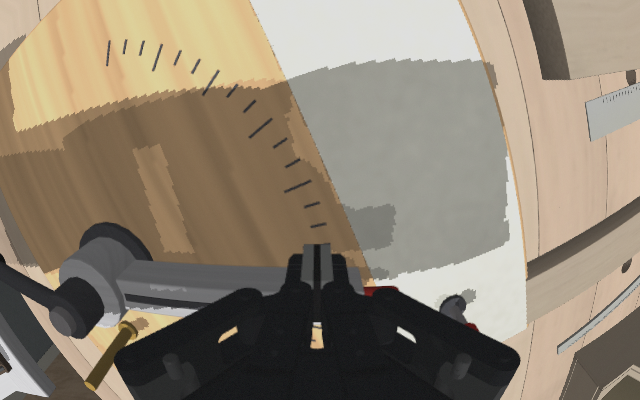

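The wrist view shows the fence following the finger, with the nose at (375,292) and the pin's foot near (460,303), partly hidden by the fingers. I'll back off to measure from the top camera.

Converted, 0.12 m / 0.6 = 0.2, -0.04 m / 0.6 = -0.0667.

drive_effector(
  steps=[0.05,0,0,0,0,0,0,0.1333,0,-0.05,0,0,0,0,0.2,0,-0.0667,0,0,0,0,0.2,0,-0.0667,0,0,0,0],
)

```text
time_s: 4.45
position: [0.7085, 0.1184, 0.0777]
tcp_rot: [[0.32, 0.947, 0.003], [0.947, -0.32, -0.0], [0.001, 0.003, -1.0]]
ft_force: [0.6, 0.4, -0.2]
grip_width: 0.0
gripper_force: 0.0
```

```bash
python3 fence.py; python3 - <<'E'
from h import *
im=manip.get_image("top");c=im["frame"][135:270,240:380];cv2.imwrite("pics/crop1.png",cv2.resize(c,None,fx=4.4,fy=4.4,interpolation=cv2.INTER_CUBIC))
E
```

```text
[340, 153, 4, 5, 16] [341.62 154.75] z 0.042 rel [ 0.2146 -0.1013] r 0.2373 ang -25.28
[340, 153, 4, 5, 16] [341.62 154.75] z 0.055 rel [ 0.2112 -0.1006] r 0.2339 ang -25.47
[327, 168, 3, 5, 9] [327.78 170.22] z 0.042 rel [ 0.1666 -0.0571] r 0.1761 ang -18.91
[327, 168, 3, 5, 9] [327.78 170.22] z 0.055 rel [ 0.1637 -0.0568] r 0.1732 ang -19.13
tcp [0.7085 0.1184 0.0777] y heading -18.69052015880323 F [ 0.6  0.4 -0.2] t 4.45
```

View pics/crop1.png

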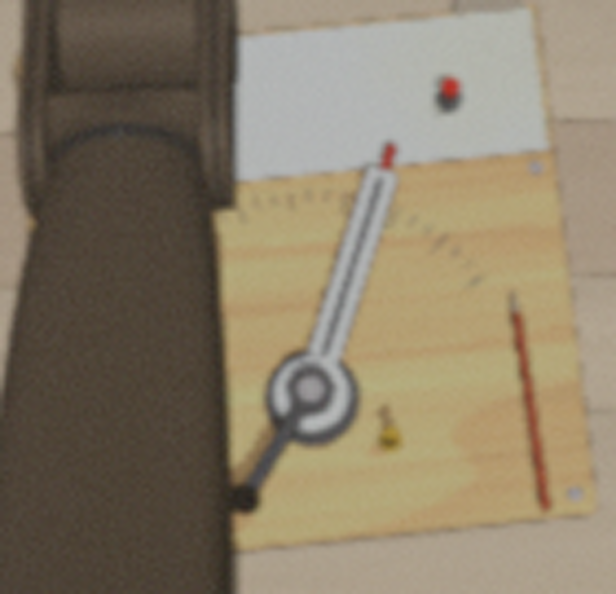

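The fence now reads −18.9° from the nose at crop (390,155), equal to the tool's heading at contact. The pin at (448,88) lies at −25.4°, so about 6.4° remains.

Converted, -0.1355 m / 0.6 = -0.2258, -0.1323 m / 0.6 = -0.2205, 6.3 degrees / 180 = 0.035.

drive_effector(
  steps=[-0.0667,0,0.0333,0,0,0,0,-0.1417,0,0.0667,0,0,0,0,-0.175,0,0.0667,0,0,0,0,-0.195,0,0.0667,0,0,0,0,-0.2017,0.0008,0.0667,0,0,0.0056,0,-0.2122,0.0017,0.0667,0,0,0.0167,0,-0.2205,0.0023,0.0667,0,0,0.0278,0,-0.2258,0.0027,0.0667,0,0,0.035,0,-0.2258,0.0027,0.0667,0,0,0.035,0,-0.2258,0.0027,0.0667,0,0,0.035,0],
)

```text
time_s: 5.8
position: [0.6649, -0.013, 0.0364]
tcp_rot: [[0.426, 0.905, -0.0], [0.905, -0.426, 0.0], [-0.0, -0.0, -1.0]]
ft_force: [1.1, 1.2, 0.1]
grip_width: 0.0002
gripper_force: 0.9
```

drive_effector(
  steps=[0.05,0,0,0,0,0,0,0.1333,0,-0.05,0,0,0,0,0.2,0,-0.0667,0,0,0,0,0.2,0,-0.0667,0,0,0,0],
)

```text
time_s: 6.3
position: [0.7169, 0.0978, 0.0773]
tcp_rot: [[0.423, 0.906, 0.001], [0.906, -0.423, -0.001], [0.0, 0.001, -1.0]]
ft_force: [0.2, -0.2, -0.2]
grip_width: -0.0001
gripper_force: 0.0
```

```bash
cat > line.py <<'E'
from h import *
im=manip.get_image("top")
f=im["frame"];h=cv2.cvtColor(f,cv2.COLOR_BGR2HSV).astype(int);H,S,V=h[...,0],h[...,1],h[...,2]
# aluminium bar pixels: low saturation against wood, at z .052, within r 40..135 mm (clear of white plate)
P=np.array([.529,.0266]);pts=[]
for y in range(150,225):
    for x in range(300,350):
        q=ray_plane(im,x,y,.052)[:2];d=q-P;r=np.hypot(*d);a=np.degrees(np.arctan2(d[1],d[0]))
        if .05<r<.14 and -40<a<-5 and S[y,x]<60 : pts.append(q)
pts=np.array(pts,np.float32);vx,vy,x0,y0=cv2.fitLine(pts,cv2.DIST_L2,0,.01,.01).ravel()
if vx<0: vx,vy=-vx,-vy
n=np.array([-vy,vx]);print(len(pts),"bar heading",np.degrees(np.arctan2(vy,vx)),"spread",np.std((pts-[x0,y0])@n))
red=(((H<8)|(H>172))&(S>90)&(V>50)).astype(np.uint8);red[:138]=0;red[180:]=0;red[:,:300]=0;red[:,372:]=0
k,L,st,c=cv2.connectedComponentsWithStats(red)
for i in range(1,k):
    if st[i,4]<3: continue
    z=.055 if c[i][1]<162 else .042
    q=ray_plane(im,*c[i],z)[:2];print(c[i].round(1),q.round(4),"offset from bar line mm",1000*((q-[x0,y0])@n).round(4))
print("pivot offset",1000*((P-[x0,y0])@n))
E
python3 fence.py; python3 line.py
```

```text
[340, 153, 4, 5, 16] [341.62 154.75] z 0.042 rel [ 0.2146 -0.1013] r 0.2373 ang -25.28
[340, 153, 4, 5, 16] [341.62 154.75] z 0.055 rel [ 0.2112 -0.1006] r 0.2339 ang -25.47
[332, 170, 3, 5, 10] [333.2 172.3] z 0.042 rel [ 0.1597 -0.0736] r 0.1758 ang -24.76
[332, 170, 3, 5, 10] [333.2 172.3] z 0.055 rel [ 0.1568 -0.0731] r 0.173 ang -25.01
tcp [0.7169 0.0978 0.0773] y heading -25.026730896692 F [ 0.2 -0.2 -0.2] t 6.3
243 bar heading -25.114449 spread 0.007302193
[341.6 154.8] [ 0.7402 -0.074 ] offset from bar line mm -1.9
[333.4 172.2] [ 0.689  -0.0475] offset from bar line mm 0.4
pivot offset -0.43269991392975393
```

Converted, -0.165 m / 0.6 = -0.275, -0.16 m / 0.6 = -0.2667.

drive_effector(
  steps=[0,0,-0.1,0,0,0,0,-0.05,0,-0.2,0,0,0,0,-0.1167,0,-0.2667,0,0,0,0,-0.15,0,-0.275,0,0,0,0,-0.15,0,-0.275,0,0,0,0,-0.15,0,-0.275,0,0,0,0],
)

```text
time_s: 7.15
position: [0.6765, 0.0143, 0.2381]
tcp_rot: [[0.427, 0.904, -0.005], [0.904, -0.427, 0.001], [-0.001, -0.005, -1.0]]
ft_force: [-0.8, 0.7, 0.8]
grip_width: 0.0
gripper_force: 0.0
```

```bash
python3 - <<'E'
from h import *
s=manip.get_state();im=manip.get_image("wrist");cv2.imwrite("pics/w3.png",im["frame"])
h=cv2.cvtColor(im["frame"],cv2.COLOR_BGR2HSV).astype(int);H,S,V=h[...,0],h[...,1],h[...,2]
red=(((H<8)|(H>172))&(S>110)).astype(np.uint8);red[:, :300]=0;red[265:]=0
k,L,st,c=cv2.connectedComponentsWithStats(red)
for i in range(1,k):
    if st[i,4]>15: print(st[i],c[i].round(1),wray(im,s,*c[i],.041),wray(im,s,*c[i],.055))
print(wproj(im,s,[.529,.0266,.09]),wproj(im,s,[.529,.0266,.052]))
E
```

```text
[341 212  17   7 114] [348.7 215.1] [ 0.68922399 -0.04799481  0.041     ] [ 0.69015495 -0.04252308  0.055     ]
[394 215  13  14 131] [400.  221.5] [ 0.74266101 -0.08286939  0.041     ] [ 0.7413881  -0.07595935  0.055     ]
(np.float64(188.94144687335356), np.float64(230.92120114746297)) (np.float64(200.62195945175645), np.float64(218.27707770967925))
```

View pics/w3.png

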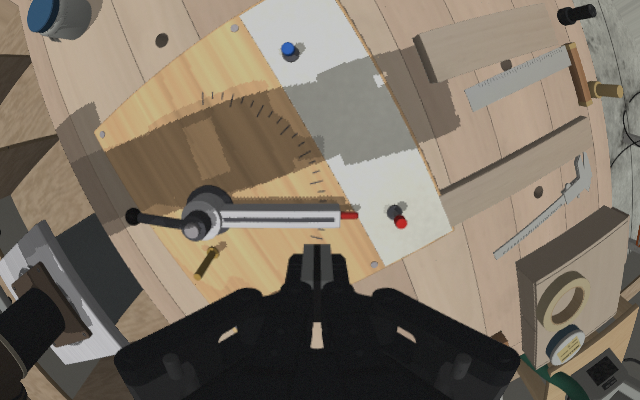

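The wrist view shows the nose at (349,215), the red head at (400,221), and the groove along row 218. I'll fit the groove line on the z = 52 mm plane and compare it with the pin.

```bash
python3 - <<'E'
from h import *
s=manip.get_state();im=manip.get_image("wrist")
g=cv2.cvtColor(im["frame"],cv2.COLOR_BGR2GRAY).astype(float);pts=[];row=[]
for x in range(240,330,3):
    seg=g[212:224,x];i=int(np.argmin(seg[2:-2]))+2;w=np.clip(seg.max()-seg[i-2:i+3],0,None);y=212+((w*np.arange(i-2,i+3)).sum()/w.sum());row.append(round(y,1));pts.append(wray(im,s,x,y,.052)[:2])
print(row);pts=np.array(pts,np.float32)
vx,vy,x0,y0=cv2.fitLine(pts,cv2.DIST_HUBER,0,.01,.01).ravel()
if vx<0:vx,vy=-vx,-vy
n=np.array([-vy,vx]);print("heading",np.degrees(np.arctan2(vy,vx)),"res",np.abs((pts-[x0,y0])@n).max())
for z,uv in((.041,(348.7,215.1)),(.055,(400,221.5)),(.052,(400,221.5))):
    q=wray(im,s,*uv,z)[:2];print(z,q,1000*((q-[x0,y0])@n))
print("pivot",1000*((np.array([.529,.0266])-[x0,y0])@n))
E
```

```text
[np.float64(219.4), np.float64(219.5), np.float64(219.4), np.float64(219.5), np.float64(219.6), np.float64(219.6), np.float64(219.6), np.float64(219.6), np.float64(219.6), np.float64(219.6), np.float64(219.7), np.float64(219.6), np.float64(219.3), np.float64(219.7), np.float64(219.7), np.float64(219.6), np.float64(219.7), np.float64(220.0), np.float64(220.0), np.float64(220.1), np.float64(220.4), np.float64(220.1), np.float64(220.0), np.float64(219.7), np.float64(220.4), np.float64(220.5), np.float64(219.5), np.float64(219.9), np.float64(219.5), np.float64(219.8)]
heading -25.196228 res 0.0007729046
0.041 [ 0.68953616 -0.0477365 ] 1.549654943160627
0.055 [ 0.74174162 -0.07561149] -1.4482768889680182
0.052 [ 0.74201632 -0.0770924 ] -2.6713446438070654
pivot 0.4700072427082335
```

Both views agree: the fence line passes about 1.5–2 mm from the pin's middle, inside the 7 mm limit. Now I'll go to the lever's outer left side, descend, and push.

Converted, -0.191 m / 0.6 = -0.3183, 0.176 m / 0.6 = 0.2933, 6.7 degrees / 180 = 0.0372.

drive_effector(
  steps=[0,-0.1,0,0,0,0.0167,0,0,-0.2,0,0,0,0.0372,0,0,-0.2833,0,0,0,0.0372,0,0,-0.3183,0,0,0,0.0372,0,0,-0.3183,0.0833,0,0,0.0372,0,0,-0.3183,0.1833,0,0,0.0372,0,0,-0.3183,0.2667,0,0,0.0372,0,0,-0.3183,0.2933,0,0,0.0372,0,0,-0.3183,0.2933,0,0,0.0372,0],
)

```text
time_s: 8.38
position: [0.5045, 0.0959, 0.0645]
tcp_rot: [[0.528, 0.849, -0.002], [0.849, -0.528, 0.0], [-0.001, -0.002, -1.0]]
ft_force: [-0.2, 0.0, 0.4]
grip_width: -0.0003
gripper_force: 0.0
```

```bash
python3 - <<'E'
from h import *
s=manip.get_state();P=np.array([.529,.0266]);R=np.array(s["tcp_rot"])
print("rel in tool xy",R[:2,:2].T@(np.array(s["position"])[:2]-P),"y heading",np.degrees(np.arctan2(R[1,1],R[0,1])),s["joint_positions"])
im=manip.get_image("wrist");cv2.imwrite("pics/w4.png",im["frame"])
E
```

```text
rel in tool xy [ 0.04592516 -0.05739776] y heading -31.89987411190889 [-5.66611462e-01  8.13015139e+00  1.19390471e+02  1.44372489e-03
  5.26188798e+01  3.13323100e+01]
```

View pics/w4.png

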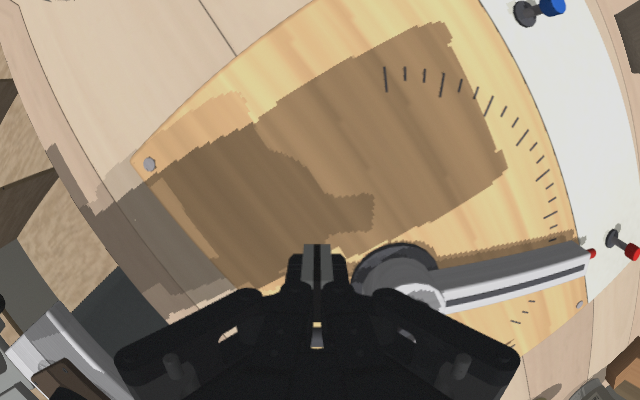

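The wrist view shows the finger left of the hub, with the lever hidden behind the fingers. The nose at (590,254) still aims at the pin at (630,250). The position matches the plan, so I'll push.

Converted, -0.0937 m / 0.6 = -0.1562, -0.0896 m / 0.6 = -0.1493, -70 degrees / 180 = -0.3889.

drive_effector(
  steps=[-0.0233,0,0,0,0,0,0,-0.04,0,0,0,0,0,0,-0.0467,0,0,0,0,0,0,-0.0605,-0.003,0,0,0,-0.0444,0,-0.0745,-0.0042,0,0,0,-0.0889,0,-0.0885,-0.0032,0,0,0,-0.1333,0,-0.1022,-0.0003,0,0,0,-0.1778,0,-0.1155,0.0045,0,0,0,-0.2222,0,-0.1278,0.011,0,0,0,-0.2667,0,-0.1393,0.0192,0,0,0,-0.3111,0,-0.1493,0.0288,0,0,0,-0.3556,0,-0.1562,0.037,0,0,0,-0.3889,0],
)

```text
time_s: 9.93
position: [0.474, 0.0045, 0.0659]
tcp_rot: [[-0.618, 0.786, -0.0], [0.786, 0.618, 0.002], [0.002, 0.001, -1.0]]
ft_force: [-2.0, 3.4, 3.5]
grip_width: -0.0002
gripper_force: 1.7
```

```bash
python3 - <<'E'
from h import *
s=manip.get_state();P=np.array([.529,.0266]);R=np.array(s["tcp_rot"])
print("rel in tool xy",R[:2,:2].T@(np.array(s["position"])[:2]-P),"y heading",np.degrees(np.arctan2(R[1,1],R[0,1])))
im=manip.get_image("wrist");cv2.imwrite("pics/w5.png",im["frame"])
E
```

```text
rel in tool xy [ 0.01669783 -0.05687985] y heading 38.200762065193906
```

View pics/w5.png

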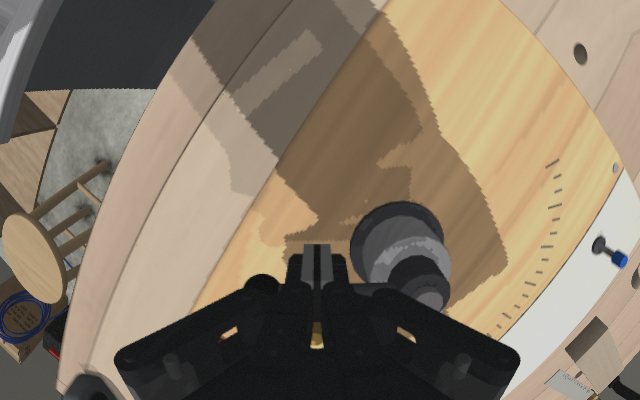

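The ball is visible at (260,283) against the finger, so the lever is following; contact force is about 5 N. About 12° remains.

Converted, -0.0103 m / 0.6 = -0.0172, -0.0083 m / 0.6 = -0.0138, -10 degrees / 180 = -0.0556.

drive_effector(
  steps=[-0.0068,-0.0017,0,0,0,-0.0222,0,-0.0138,-0.003,0,0,0,-0.0444,0,-0.0172,-0.0035,0,0,0,-0.0556,0,-0.0172,-0.0035,0,0,0,-0.0556,0],
)

```text
time_s: 10.48
position: [0.4787, -0.0049, 0.0656]
tcp_rot: [[-0.743, 0.67, -0.0], [0.67, 0.743, 0.001], [0.001, 0.0, -1.0]]
ft_force: [-0.8, 1.6, 1.2]
grip_width: 0.0004
gripper_force: 1.2
```

drive_effector(
  steps=[-0.0017,-0.0005,0,0,0,-0.0056,0,-0.0017,-0.0005,0,0,0,-0.0056,0],
)

```text
time_s: 10.72
position: [0.4791, -0.0058, 0.0654]
tcp_rot: [[-0.755, 0.656, -0.001], [0.656, 0.755, 0.001], [0.001, -0.0, -1.0]]
ft_force: [-2.3, 3.6, 3.4]
grip_width: 0.0003
gripper_force: 2.1
```

Converted, -0.001 m / 0.6 = -0.0017, -0.0003 m / 0.6 = -0.0005, -1 degrees / 180 = -0.0056.

drive_effector(
  steps=[-0.0017,-0.0005,0,0,0,-0.0056,0,-0.0017,-0.0005,0,0,0,-0.0056,0],
)

```text
time_s: 10.98
position: [0.479, -0.006, 0.0653]
tcp_rot: [[-0.766, 0.642, -0.003], [0.642, 0.766, 0.002], [0.004, -0.0, -1.0]]
ft_force: [-5.2, 6.0, 4.5]
grip_width: 0.0001
gripper_force: 3.6
```

drive_effector(
  steps=[-0.0017,-0.0005,0,0,0,-0.0056,0,-0.0017,-0.0005,0,0,0,-0.0056,0],
)

```text
time_s: 11.22
position: [0.4789, -0.0062, 0.0652]
tcp_rot: [[-0.777, 0.629, -0.005], [0.629, 0.777, 0.004], [0.006, -0.0, -1.0]]
ft_force: [-6.0, 7.8, 7.1]
grip_width: -0.0005
gripper_force: 5.0
```

The finger has stopped while the force climbs to about 10 N, so the lever is on the stop. I'll back off, lift, clear the view and check.

The manual's scale: shifts go in shares of 0.6 m and turns go in shares of pi rad. Converting my numbers, 0.2 m / 0.6 = 0.3333, 0.18 m / 0.6 = 0.3.

drive_effector(
  steps=[0.0167,0,0,0,0,0,0,0.05,0,0,0,0,0,0,0.05,0,-0.1,0,0,0,0,0.05,0,-0.2,0,0,0,0,0.1167,0.0833,-0.25,0,0,0,0,0.1833,0.1667,-0.25,0,0,0,0,0.26,0.2583,-0.25,0,0,0,0,0.3,0.3,-0.25,0,0,0,0,0.3333,0.3333,-0.25,0,0,0,0,0.3333,0.3333,-0.25,0,0,0,0,0.3333,0.3333,-0.25,0,0,0,0],
)

```text
time_s: 12.6
position: [0.4504, 0.2728, 0.215]
tcp_rot: [[-0.778, 0.628, -0.0], [0.628, 0.778, -0.001], [-0.001, -0.001, -1.0]]
ft_force: [1.0, -0.2, 0.4]
grip_width: 0.0
gripper_force: 0.0
```

```bash
python3 fence.py; python3 line.py; python3 - <<'E'
from h import *
im=manip.get_image("top");g=cv2.cvtColor(im["frame"],cv2.COLOR_BGR2GRAY)
w=np.zeros(g.shape,np.uint8);w[228:262,300:350]=g[228:262,300:350]<55
k,L,st,c=cv2.connectedComponentsWithStats(w);P=np.array([.529,.0266])
for i in range(1,k):
    q=ray_plane(im,*c[i],.078)[:2];d=q-P;print("dark",st[i,4],c[i].round(1),q.round(4),np.hypot(*d).round(4),np.degrees(np.arctan2(d[1],d[0]))%360)
f=im["frame"][135:270,240:380];cv2.imwrite("pics/crop2.png",cv2.resize(f,None,fx=4.4,fy=4.4,interpolation=cv2.INTER_CUBIC))
E
```

```text
[340, 153, 4, 5, 16] [341.62 154.75] z 0.042 rel [ 0.2146 -0.1013] r 0.2373 ang -25.28
[340, 153, 4, 5, 16] [341.62 154.75] z 0.055 rel [ 0.2112 -0.1006] r 0.2339 ang -25.47
[332, 170, 3, 5, 10] [333.2 172.3] z 0.042 rel [ 0.1597 -0.0736] r 0.1758 ang -24.76
[332, 170, 3, 5, 10] [333.2 172.3] z 0.055 rel [ 0.1568 -0.0731] r 0.173 ang -25.01
tcp [0.4504 0.2728 0.215 ] y heading 51.06147041498419 F [ 1.  -0.2  0.4] t 12.6
244 bar heading -25.031359 spread 0.007336698
[341.6 154.8] [ 0.7402 -0.074 ] offset from bar line mm -2.1
[333.2 172.3] [ 0.6887 -0.047 ] offset from bar line mm 0.5
pivot offset -0.3453434989659454
dark 15 [332.5 241.1] [ 0.4743 -0.0376] 0.0843 229.59536137350568
```

View pics/crop2.png

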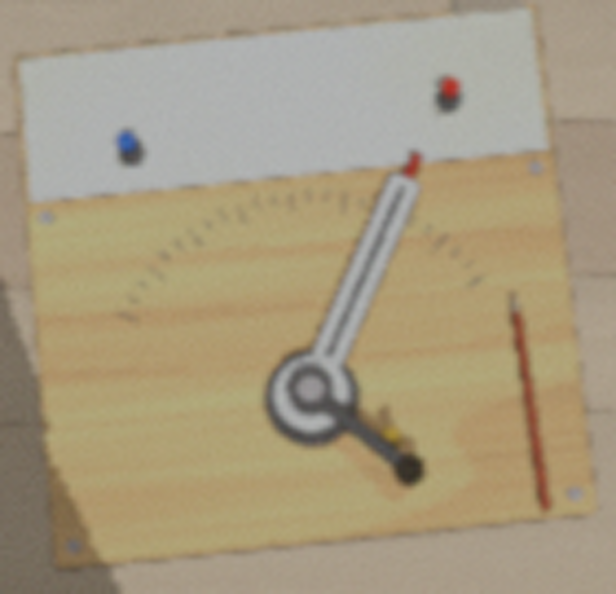

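The final crop shows the lever ball at (408,468), with the rod against the brass post at (390,432). The nose at (412,162) still aims at the red pin. The lever heading is 229.6° against about 230° expected at the stop, the fence line is about 2 mm off the pin, and the pencil hasn't moved.

```bash
python3 -c "
from station import manip
print(manip.sign_off())"
```

```text
the job is handed in; nothing more can be done
None
```

The job is handed in: the fence points at the red pin to within about 2 mm, the lever rests against the brass stop post, and the robot is clear of everything; no verdict was returned.

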